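# Pack the sample vials in reverse order and close the case

## Robot

A 6-joint arm with a two-finger parallel gripper is mounted at the origin on the work surface. World frame = base frame: x ahead of the robot, y to its left, z up, the work surface at z = 0. Lengths are in m, angles in rad, forces in N, time in s.
With the tool pointing down it reaches from about 0.325 to 0.875 m from the base axis. Payload 4.4 kg.
Tool frame: the origin (TCP) lies on the centre line of the jaws, within the pads' length; the fingertips stand 17 mm ahead of it and the grasp point (between the pads) lies 2 mm behind it; z points along the fingers, y is the line along which they close (so a half turn about z gives the same grasp; the last joint's range is limited). The gripper opens to 85 mm and grips with 20 to 120 N. Pads are 22 mm wide; open, the fingers measure 114 mm over their backs; the gripper's body (76 mm by 85 mm) begins 54 mm behind the grasp point. The pads swing forward as they close: fully open they stand 13 mm farther back than shut.
Start: joints at [1.161, 0.207, 1.542, -0, 1.393, -0.15], TCP at [0.147, 0.556, 0.248] pointing down, gripper open.
Joint ranges: [-2.73, 2.73], [-0.86, 2.22], [0.23, 2.46], [-1.11, 4.25], [0.08, 2.63], [-2.82, 2.82]. Speed limits (rad/s): [2.79, 2.79, 3.14, 3.14, 3.14, 3.14].

## Interface

Orientations are given as a unit quaternion [w, x, y, z].
In Python, from bench import get_obs, snapshot, camera_model, order gives the robot as it stands.
- The arm moves only by the tool servo_tool, never from a script. Its argument "plan" is a list of rows, each an object with "gripper": the opening in per cent of the stroke, from 0 (shut) to 100 (fully open); "translation": the shift along the world's x, y, z in mm, a list of three; "turn": the turn about the world's z in rad. In form: [{"gripper": gripper, "translation": [tx, ty, tz], "turn": turn}, ...]. A call has 1 to 12 rows; each row shifts and turns the commanded pose from where the row before left it; what a row does not reach is not made up. A row lasts 1/8 s, in which the tool goes at most 62.5 mm and 10.7 degrees, less where a joint would pass 70% of its speed; a pose out of reach is approached as far as the arm can. A call with a gripper value outside its range is refused whole. The fingers move at their own pace and stop on an object; "grip_force" is the grip in N (left out, the last holds). Time passes only in rows, so rows that do not move let the fingers close. It gives the time, the measured TCP pose, the force, the opening and the grip force at its end, in the units of the state.
- get_obs(): the state, without advancing time (a new reading comes with each control period).
- snapshot(name): name is "side" or "top"; returns (picture, depth): 400x640x3 uint8, red, green, blue; 400x640 float32, m along the optical axis (not along the pixel's ray), 0 where there is no reading.
- camera_model(name): a dict with "K" (3x3 intrinsics, pixels), "D" ([k1, k2, p1, p2, k3] as OpenCV has them; the pictures are not rectified), "R" (3x3) and "t" (3): a world point X has camera coordinates R X + t. Camera axes: x right, y down, z forward; pixel columns grow to the right and rows downward; lengths in m; the calibration is good to about 2 mm. A picture is of the moment at which its call begins. camera_model takes no time and is no camera call.
- order.sign_off(): hands the job in; it is judged then, once.
The state is a dict: "clock": time; "q": joint angles; "qvel": joint speeds; "effort": joint torques, N m; "ee_pos": TCP position; "ee_rot": TCP orientation; "contact_force": force on the tool from outside, world axes, zero at the start; "ft_torque": the same for the moment, N m; "opening": finger opening in m; "grasp_force": force on a finger pad.
Only numpy, scipy, OpenCV 4.12 (cv2) and the standard library are available. Lean on these libraries where they do the work, as an engineer would, in place of code of your own. Each camera call takes 0.05 s, during which the arm holds its last target. There are 200 camera calls.

## Task

Move the four sample vials from the rack into the open case in reverse order, one upright in each compartment: the vial that stands next to the rack's purple end block goes into the compartment farthest from the case's purple end block, and so on along the row, so that the last one ends up next to the case's purple block. Only when all four are in and none stands above the rim, close the lid fully. Never tip a vial over, and leave the glass dish and the wooden slide box where they are.

Things in the scene. Friction and masses are not known exactly. Their poses are not given: they have to be found in the camera images.
- vial_red: loose sample vial, 60 mm tall: white barrel 27 mm across and 44 mm high, red screw cap 28 mm across and 16 mm high on top; about 40 g. Origin: centre of its underside, z up along the vial. At the start it stands upright in the red holder (12 mm above the table, top at 74 mm)
- vial_yellow: loose sample vial, 60 mm tall: white barrel 27 mm across and 44 mm high, yellow screw cap 28 mm across and 16 mm high on top; about 40 g. Origin: centre of its underside, z up along the vial. At the start it stands upright in the yellow holder (12 mm above the table, top at 74 mm)
- vial_green: loose sample vial, 60 mm tall: white barrel 27 mm across and 44 mm high, green screw cap 28 mm across and 16 mm high on top; about 40 g. Origin: centre of its underside, z up along the vial. At the start it stands upright in the green holder (12 mm above the table, top at 74 mm)
- vial_blue: loose sample vial, 60 mm tall: white barrel 27 mm across and 44 mm high, blue screw cap 28 mm across and 16 mm high on top; about 40 g. Origin: centre of its underside, z up along the vial. At the start it stands upright in the blue holder (12 mm above the table, top at 74 mm)
- holder_red: fixed red square tray of the rack in which the red vial stands at the start: 46 x 46 x 18 mm, walls and floor 4 mm. Origin: centre of its underside, 8 mm above the table; axes parallel to the rack's. Which colour sits where along the rack varies
- holder_yellow: fixed yellow square tray of the rack in which the yellow vial stands at the start: 46 x 46 x 18 mm, walls and floor 4 mm. Origin: centre of its underside, 8 mm above the table; axes parallel to the rack's. Which colour sits where along the rack varies
- holder_green: fixed green square tray of the rack in which the green vial stands at the start: 46 x 46 x 18 mm, walls and floor 4 mm. Origin: centre of its underside, 8 mm above the table; axes parallel to the rack's. Which colour sits where along the rack varies
- holder_blue: fixed blue square tray of the rack in which the blue vial stands at the start: 46 x 46 x 18 mm, walls and floor 4 mm. Origin: centre of its underside, 8 mm above the table; axes parallel to the rack's. Which colour sits where along the rack varies
- rack: fixed dark bar 64 mm wide (x), 240 mm long (y) and 8 mm high carrying the four holders in a row along y, centred at y = -75, -25, 25 and 75 mm. A purple block (56 x 24 mm, top 32 mm above the table) at y = 116 mm marks its purple end. Origin: on the table under the middle of the row
- case: fixed grey open case 110 (x) x 206 (y) x 70 mm high, walls and floor 5 mm. Origin: centre of its underside. Three partitions, tops 35 mm above the table, make four compartments in a row along y, 100 mm long in x, 46 mm wide, centred at y = -75, -25, 25, 75 mm. A purple block (80 x 20 mm, 30 high) on the outside of the +y end wall, top level with the rim. Hinge along the top edge of the +x (far) wall
- dish: bystander: shallow glass dish, 90 mm across, 16 mm high, loose on the table. Origin: centre of its underside
- slidebox: bystander: closed wooden slide box, 85 x 100 x 35 mm, loose on the table. Origin: centre of its underside
- lid (a joint): grey lid, plate 110 x 206 x 6 mm; angle in rad: 0 closed on the rim, grows as it swings up and back to 2.6. Hinge axis along case y, at case x = 55, z = 70.5 mm. Stiff hinge: stays at any angle, about 2 N at its edge moves it. A black knob (28 mm wide, 43 mm tall) stands on its outer face, mid-width, 80 mm from the hinge; beside it the face is bare and can be pushed
Things that resemble listed ones, but are neither listed nor needed, are in the scene too. Leave any pink look-alike of the vial_green alone.

How it is judged:
On the way:
1. all four vials stand upright, released, in their compartments in reverse order, the lid still open (((y of holder_red in the frame of rack below -0.05 m and y of vial_red in the frame of case above 0.06 m) or (y of holder_red in the frame of rack between -0.05 and 0 m and y of vial_red in the frame of case between 0.01 and 0.04 m) or (y of holder_red in the frame of rack between 0 and 0.05 m and y of vial_red in the frame of case between -0.04 and -0.01 m) or (y of holder_red in the frame of rack above 0.05 m and y of vial_red in the frame of case below -0.06 m)) and y of vial_red in the frame of case between -0.09 and 0.09 m and x of vial_red in the frame of case between -0.045 and 0.045 m and z of vial_red in the frame of case between 0 and 0.01 m and angle between each of vial_red, vial_yellow, vial_green, vial_blue's own z axis and vertical below 0.15 rad and linear speed of each of vial_red, vial_yellow, vial_green, vial_blue below 0.02 m/s and ((y of holder_yellow in the frame of rack below -0.05 m and y of vial_yellow in the frame of case above 0.06 m) or (y of holder_yellow in the frame of rack between -0.05 and 0 m and y of vial_yellow in the frame of case between 0.01 and 0.04 m) or (y of holder_yellow in the frame of rack between 0 and 0.05 m and y of vial_yellow in the frame of case between -0.04 and -0.01 m) or (y of holder_yellow in the frame of rack above 0.05 m and y of vial_yellow in the frame of case below -0.06 m)) and y of vial_yellow in the frame of case between -0.09 and 0.09 m and x of vial_yellow in the frame of case between -0.045 and 0.045 m and z of vial_yellow in the frame of case between 0 and 0.01 m and ((y of holder_green in the frame of rack below -0.05 m and y of vial_green in the frame of case above 0.06 m) or (y of holder_green in the frame of rack between -0.05 and 0 m and y of vial_green in the frame of case between 0.01 and 0.04 m) or (y of holder_green in the frame of rack between 0 and 0.05 m and y of vial_green in the frame of case between -0.04 and -0.01 m) or (y of holder_green in the frame of rack above 0.05 m and y of vial_green in the frame of case below -0.06 m)) and y of vial_green in the frame of case between -0.09 and 0.09 m and x of vial_green in the frame of case between -0.045 and 0.045 m and z of vial_green in the frame of case between 0 and 0.01 m and ((y of holder_blue in the frame of rack below -0.05 m and y of vial_blue in the frame of case above 0.06 m) or (y of holder_blue in the frame of rack between -0.05 and 0 m and y of vial_blue in the frame of case between 0.01 and 0.04 m) or (y of holder_blue in the frame of rack between 0 and 0.05 m and y of vial_blue in the frame of case between -0.04 and -0.01 m) or (y of holder_blue in the frame of rack above 0.05 m and y of vial_blue in the frame of case below -0.06 m)) and y of vial_blue in the frame of case between -0.09 and 0.09 m and x of vial_blue in the frame of case between -0.045 and 0.045 m and z of vial_blue in the frame of case between 0 and 0.01 m and contact force between the fingers and vial_red below 0.2 N and contact force between the fingers and vial_yellow below 0.2 N and contact force between the fingers and vial_green below 0.2 N and contact force between the fingers and vial_blue below 0.2 N and value of joint lid above 1 rad), for 0.2 s.
At the end, for the whole second after the job is handed in: Each vial stands upright (within 0.15 rad) and at rest on the floor of its own compartment (underside less than 10 mm above the case's underside; within 15 mm of its centre line), the compartments filled in the reverse of the rack's order; the lid is closed (angle below 0.06 rad) (((y of holder_red in the frame of rack below -0.05 m and y of vial_red in the frame of case above 0.06 m) or (y of holder_red in the frame of rack between -0.05 and 0 m and y of vial_red in the frame of case between 0.01 and 0.04 m) or (y of holder_red in the frame of rack between 0 and 0.05 m and y of vial_red in the frame of case between -0.04 and -0.01 m) or (y of holder_red in the frame of rack above 0.05 m and y of vial_red in the frame of case below -0.06 m)) and y of vial_red in the frame of case between -0.09 and 0.09 m and x of vial_red in the frame of case between -0.045 and 0.045 m and z of vial_red in the frame of case between 0 and 0.01 m and angle between each of vial_red, vial_yellow, vial_green, vial_blue's own z axis and vertical below 0.15 rad and linear speed of each of vial_red, vial_yellow, vial_green, vial_blue below 0.02 m/s and ((y of holder_yellow in the frame of rack below -0.05 m and y of vial_yellow in the frame of case above 0.06 m) or (y of holder_yellow in the frame of rack between -0.05 and 0 m and y of vial_yellow in the frame of case between 0.01 and 0.04 m) or (y of holder_yellow in the frame of rack between 0 and 0.05 m and y of vial_yellow in the frame of case between -0.04 and -0.01 m) or (y of holder_yellow in the frame of rack above 0.05 m and y of vial_yellow in the frame of case below -0.06 m)) and y of vial_yellow in the frame of case between -0.09 and 0.09 m and x of vial_yellow in the frame of case between -0.045 and 0.045 m and z of vial_yellow in the frame of case between 0 and 0.01 m and ((y of holder_green in the frame of rack below -0.05 m and y of vial_green in the frame of case above 0.06 m) or (y of holder_green in the frame of rack between -0.05 and 0 m and y of vial_green in the frame of case between 0.01 and 0.04 m) or (y of holder_green in the frame of rack between 0 and 0.05 m and y of vial_green in the frame of case between -0.04 and -0.01 m) or (y of holder_green in the frame of rack above 0.05 m and y of vial_green in the frame of case below -0.06 m)) and y of vial_green in the frame of case between -0.09 and 0.09 m and x of vial_green in the frame of case between -0.045 and 0.045 m and z of vial_green in the frame of case between 0 and 0.01 m and ((y of holder_blue in the frame of rack below -0.05 m and y of vial_blue in the frame of case above 0.06 m) or (y of holder_blue in the frame of rack between -0.05 and 0 m and y of vial_blue in the frame of case between 0.01 and 0.04 m) or (y of holder_blue in the frame of rack between 0 and 0.05 m and y of vial_blue in the frame of case between -0.04 and -0.01 m) or (y of holder_blue in the frame of rack above 0.05 m and y of vial_blue in the frame of case below -0.06 m)) and y of vial_blue in the frame of case between -0.09 and 0.09 m and x of vial_blue in the frame of case between -0.045 and 0.045 m and z of vial_blue in the frame of case between 0 and 0.01 m and value of joint lid below 0.06 rad); the robot touches nothing.
It fails at once if a vial is tipped over (more than 0.9 rad) (angle between any of vial_red, vial_yellow, vial_green, vial_blue's own z axis and vertical above 0.9 rad).
It fails at once if a bystander is moved more than 25 mm (distance of any of dish, slidebox from where it was at the start of the episode above 0.025 m).
It also fails if it takes over 136 s, if anything falls off the work surface, if the arm or the gripper's body presses on something with over 40 N, if the wrist force passes 120 N, or if a joint passes its speed limit or range.

## Working session

There is one attempt and no reset: what is moved stays moved. The work goes in short steps, Python scripts to look and compute and a tool call to move; the robot and the scene stay as the last step left them, time stands still between calls to the robot, and variables do not carry over. Pictures are saved under pics/ and viewed, at most 14 in all, crops included, and the job is handed in when it is done.

Besides the shell and the picture viewer there is one more tool, called as name(argument=value, ...), one argument or row to a line, values as JSON. servo_tool: Moves the arm, as the interface text tells. Its arguments: {"type":"object","properties":{"plan":{"type":"array","items":{"type":"object","properties":{"gripper":{"type":"number"},"translation":{"type":"array","items":{"type":"number"}},"turn":{"type":"number"}}}},"grip_force":{"type":"number"}},"required":["plan"]}

```bash
mkdir -p pics
cat > h.py <<'E'
import numpy as np, cv2
from bench import get_obs, snapshot, camera_model, order
def rays(n,px):
    m=camera_model(n);K,D,R,t=[np.array(m[k],float) for k in 'KDRt']
    u=cv2.undistortPoints(np.array(px,float).reshape(-1,1,2),K,D).reshape(-1,2)
    d=np.c_[u,np.ones(len(u))]@R; return -R.T@t,d
def onplane(n,px,z):
    c,d=rays(n,px); return c+d*((z-c[2])/d[:,2])[:,None]
def cloud(n,dep):
    h,w=dep.shape; v,u=np.mgrid[:h,:w]
    c,d=rays(n,np.c_[u.ravel(),v.ravel()])
    return (c+d*dep.reshape(-1,1)).reshape(h,w,3)
E
python3 - <<'E'
from h import *
for n in('top','side'):
    p,d=snapshot(n); cv2.imwrite(f'pics/{n}0.png',p[:,:,::-1]); np.savez(f'{n}0.npz',p=p,d=d)
    m=camera_model(n); print(n,-np.array(m['R']).T@np.array(m['t']),np.array(m['R']).round(2).tolist())
print(get_obs())
E
```

```text
top [ 0.4404316  -0.13476444  1.01290688] [[-0.03, -1.0, -0.03], [-0.99, 0.03, -0.1], [0.1, 0.02, -0.99]]
side [0.44933827 0.67858858 0.56534912] [[-1.0, -0.08, -0.02], [-0.02, 0.51, -0.86], [0.08, -0.86, -0.51]]
{'clock': 0.1, 'q': array([ 1.16153504e+00,  2.07352470e-01,  1.54284725e+00,  1.19762538e-05,
        1.39346619e+00, -1.50520052e-01]), 'qvel': array([-5.79976983e-04, -1.86275980e-03, -1.84360783e-03, -5.40100007e-04,
       -1.16446174e-03,  6.31186511e-05]), 'effort': array([-6.44181127e-04, -3.84088612e+01, -2.92547661e+01, -1.06306700e-04,
        4.80981718e-03,  1.26032185e-05]), 'ee_pos': array([0.14687754, 0.55524898, 0.24721463]), 'ee_rot': array([-2.92031996e-04,  1.29011030e-01,  9.91642617e-01, -9.94657246e-04]), 'contact_force': array([-0.25010563,  0.2520232 , -1.00832161]), 'ft_torque': array([-0.01512053,  0.00229407,  0.00292664]), 'grasp_force': 0.0, 'opening': 0.0854903251710442}
```

View pics/top0.png

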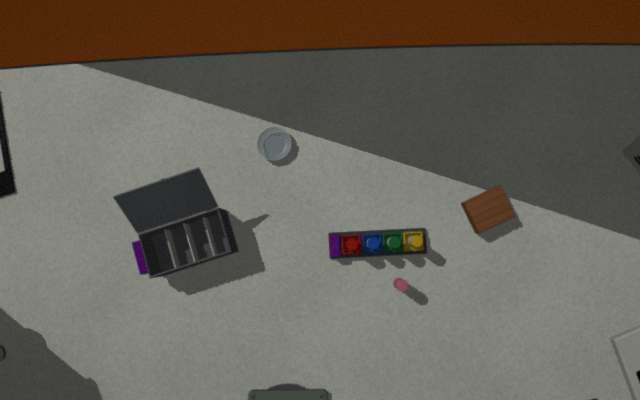

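View pics/side0.png

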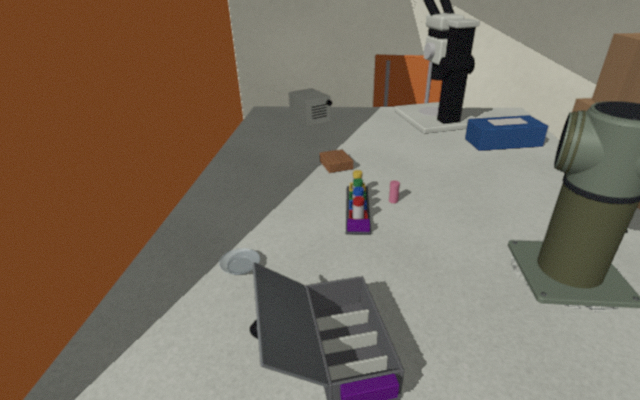

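The top view shows the rack at (330–427, 243), with purple at its left, then red (351), blue (373), green (394) and yellow (415). The case is at (140–237, 240) with its purple block at (140, 257), and its lid leans back. The dish is at (275,145), the slide box at (489,209) and the pink decoy at (400,285). From its purple end, the case takes yellow, green, blue, red.

```bash
cat > m.py <<'E'
from h import *
def masks(p):
    hsv=cv2.cvtColor(p,cv2.COLOR_RGB2HSV); H,S,V=cv2.split(hsv)
    r={'red':(H<8)|(H>172),'yellow':(H>20)&(H<35),'green':(H>45)&(H<85),'blue':(H>100)&(H<125),'purple':(H>130)&(H<155)}
    return {k:(m&(S>120)&(V>50)) for k,m in r.items()}
E
python3 - <<'E'
from m import *
f=np.load('top0.npz');p,d=f['p'],f['d'];C=cloud('top',d)
M=masks(p)
for k,m in M.items():
    m=m.copy(); m[:150]=0; m[350:]=0; m[:,:100]=0; m[:,450:]=0
    n,l,s,c=cv2.connectedComponentsWithStats(m.astype(np.uint8))
    for i in range(1,n):
        if s[i,4]<40: continue
        q=C[l==i]; z=q[:,2]; zz=np.percentile(z,95)
        t=q[z>zz-.008]
        ctr=(t[:,:2].min(0)+t[:,:2].max(0))/2
        print(k,s[i].tolist(),'zmax',zz.round(4),'n',len(t),t.mean(0).round(4),ctr.round(4), cv2.minAreaRect(t[:,:2].astype(np.float32)*1000))
# lid plane & case rim
reg=C[160:285,105:245].reshape(-1,3)
rim=reg[(abs(reg[:,2]-.070)<.004)]
print('rim',len(rim),cv2.minAreaRect(rim[:,:2].astype(np.float32)*1000))
print('high',reg[reg[:,2]>.08].shape, reg[:,2].max(), reg[np.argsort(reg[:,2])[-200]])
lid=reg[reg[:,2]>.095]; c=lid.mean(0); u,s,v=np.linalg.svd(lid-c); print('lid',c,v[2],s,lid.min(0),lid.max(0))
E
python3 - <<'E'
import cv2
a=cv2.imread('pics/top0.png')
x=cv2.resize(a[160:290,100:250],None,fx=3.5,fy=3.5,interpolation=2); y=cv2.resize(a[215:270,320:440],(525,240),interpolation=2)
cv2.imwrite('pics/c1.png',cv2.resize(a[160:290,105:440],(800,310),interpolation=2))
E
```

```text
red [341, 234, 20, 21, 379] zmax 0.0742 n 114 [ 0.443  -0.1649  0.1053] [ 0.4422 -0.1566] ((445.46856689453125, -158.69598388671875), (41.3338508605957, 26.150949478149414), 69.56513977050781)
yellow [402, 231, 22, 20, 356] zmax 0.074 n 121 [ 0.4464 -0.3128  0.0878] [ 0.447  -0.2317] ((449.5675354003906, -231.83200073242188), (193.52618408203125, 25.349437713623047), 88.34439086914062)
green [382, 233, 20, 19, 199] zmax 0.075 n 112 [ 0.4453 -0.2658  0.0725] [ 0.4462 -0.2668] ((446.2432861328125, -266.8176574707031), (25.279172897338867, 25.3226318359375), 88.38716888427734)
blue [361, 233, 21, 20, 359] zmax 0.074 n 114 [ 0.4444 -0.2143  0.0888] [ 0.4453 -0.1818] ((446.2718505859375, -181.9127655029297), (93.94890594482422, 25.273637771606445), 88.46096801757812)
purple [329, 234, 11, 23, 221] zmax 0.0358 n 221 [ 0.4422 -0.1247  0.0325] [ 0.4422 -0.1247] ((442.2362060546875, -124.62605285644531), (54.25535583496094, 22.694168090820312), 1.9427721500396729)
purple [133, 241, 14, 33, 237] zmax 0.0736 n 234 [0.4241 0.3341 0.0744] [0.4246 0.1096] ((414.1959228515625, 110.9830322265625), (488.5404052734375, 75.15843963623047), 87.3477783203125)
rim 993 ((456.2325439453125, 239.16888427734375), (119.16484832763672, 226.37925720214844), 17.181926727294922)
high (3526, 3) 1.0129068839271447 [0.57903557 0.31486307 0.13924589]
lid [0.56262736 0.24971486 0.14068186] [0.93682227 0.25799452 0.23622628] [8.11822181 2.88466576 1.01998264] [ 0.4404316  -0.13476444  0.09500289] [0.62190917 0.36685872 1.01290688]
```

View pics/c1.png

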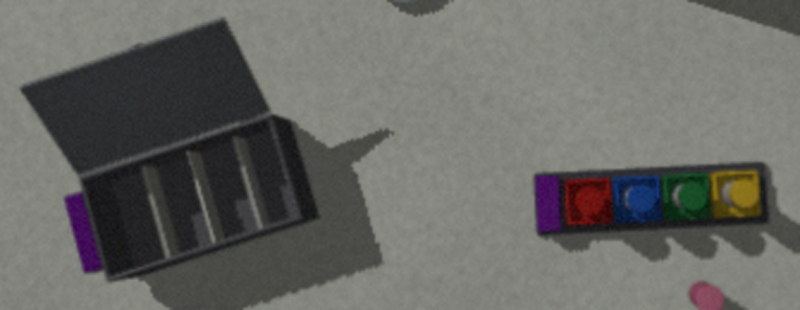

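The crop confirms the colours and order. It shows the case turned about 16° with an open lid; the rack is nearly straight. Pixels with no depth reading are upsetting the statistics, so I'll filter them out.

```bash
cat >> m.py <<'E'
def caps(p,d,name='top',zlo=.05,zhi=.09,box=(150,350,100,450)):
    C=cloud(name,d);out={}
    for k,m in masks(p).items():
        if k=='purple': continue
        g=np.zeros_like(m); g[box[0]:box[1],box[2]:box[3]]=1
        t=C[m&g&(d>0)&(C[...,2]>zlo)&(C[...,2]<zhi)]
        if len(t)<20: continue
        t=t[t[:,2]>np.median(t[:,2])-.006]
        (x,y),r=cv2.minEnclosingCircle(t[:,:2].astype(np.float32)*1000)
        out[k]=(np.median(t,0).round(4).tolist(),(round(x,1),round(y,1),round(r,1)),len(t))
    return out
E
python3 - <<'E'
from m import *
f=np.load('top0.npz');p,d=f['p'],f['d'];C=cloud('top',d)
for k,v in caps(p,d).items(): print(k,v)
m=masks(p)['purple']&(d>0)
for lo,hi,zl,zh in((320,345,.025,.04),(125,155,.06,.085)):
    g=np.zeros_like(m);g[200:300,lo:hi]=1
    t=C[m&g&(C[...,2]>zl)&(C[...,2]<zh)]; print('purple',t.mean(0),cv2.minAreaRect(t[:,:2].astype(np.float32)*1000))
g=np.zeros_like(m);g[160:290,105:245]=1;g&=d>0
r=g&(abs(C[...,2]-.0725)<.005)&~masks(p)['purple']
n,l,s,c=cv2.connectedComponentsWithStats(r.astype(np.uint8),connectivity=8); i=1+s[1:,4].argmax(); t=C[l==i]
print('rim',len(t),t[:,2].mean(),cv2.minAreaRect(t[:,:2].astype(np.float32)*1000))
r=g&(C[...,2]>.09)&(C[...,2]<.25);t=C[r];c=t.mean(0);v=np.linalg.svd(t-c)[2];print('lid',len(t),c,v[2],t.min(0),t.max(0))
f=np.load('side0.npz');C=cloud('side',f['d']);q=C[(C[...,2]>.09)&(C[...,1]>.13)&(C[...,1]<.36)&(C[...,0]>.3)&(C[...,0]<.7)&(f['d']>0)]
c=q.mean(0);v=np.linalg.svd(q-c)[2];print('lid side',len(q),c,v[2],q.min(0),q.max(0))
m=masks(f['p'])['purple']&(f['d']>0)&(C[...,1]>.2)&(C[...,2]>.066)
t=C[m];print(t.mean(0),cv2.minAreaRect(t[:,:2].astype(np.float32)*1000))
print(caps(f['p'],f['d'],'side',box=(150,240,300,390)))
E
```

```text
red ([0.4432, -0.1664, 0.0722], (443.0, -166.2, 13.6), 110)
yellow ([0.4462, -0.3161, 0.0723], (446.5, -316.1, 14.0), 118)
green ([0.4451, -0.2658, 0.0725], (445.4, -266.0, 13.7), 112)
blue ([0.4442, -0.2154, 0.0724], (444.5, -215.9, 13.7), 112)
purple [ 0.44215511 -0.12472926  0.03250453] ((442.2362060546875, -124.62605285644531), (54.25535583496094, 22.694168090820312), 1.9427721500396729)
purple [0.42377128 0.33607407 0.07029439] ((424.1690368652344, 335.84100341796875), (76.85865783691406, 19.831562042236328), 17.54070281982422)
rim 840 0.07150207489061718 ((458.3020324707031, 239.0843048095703), (122.34452819824219, 224.8633270263672), 17.304405212402344)
lid 2941 [0.56313111 0.25871699 0.11648221] [ 0.60013989  0.17841838 -0.7797429 ] [0.50403498 0.15259036 0.09009528] [0.62190917 0.36685872 0.14401805]
lid side 4621 [0.55897566 0.2751895  0.11683541] [ 0.58371366  0.16803984 -0.79438088] [0.50042554 0.15550601 0.0900185 ] [0.62130858 0.35999985 0.14404031]
[0.42439138 0.34036602 0.07072635] ((424.2573547363281, 339.16717529296875), (80.4042739868164, 21.08238410949707), 16.066055297851562)
{'red': ([0.4431, -0.1569, 0.0741], (443.0, -160.3, 13.3), 63), 'yellow': ([0.4468, -0.305, 0.0739], (449.7, -295.4, 22.8), 40), 'green': ([0.4438, -0.2542, 0.0728], (445.5, -257.5, 10.7), 39), 'blue': ([0.4434, -0.2071, 0.074], (444.5, -212.7, 13.7), 58)}
```

Heights, spacing and purple offsets all agree with what was given: the rack centre is (445, −241) at yaw 0.023, and the case centre is about (456, 229) at yaw 0.288. The compartments from the purple end are at (435,301), (449,253), (463,205) and (477,157). Now moving over the red vial.

servo_tool(
  plan=[
    {"gripper": 100, "translation": [42, -42, 0], "turn": -0.161},
    {"gripper": 100, "translation": [42, -42, 0], "turn": -0.161},
    {"gripper": 100, "translation": [42, -42, 0], "turn": -0.161},
    {"gripper": 100, "translation": [42, -42, 0], "turn": -0.161},
    {"gripper": 100, "translation": [42, -42, 0], "turn": -0.161},
    {"gripper": 100, "translation": [42, -42, 0], "turn": -0.161},
    {"gripper": 100, "translation": [6, -58, 0], "turn": -0.161},
    {"gripper": 100, "translation": [6, -58, 0], "turn": -0.161},
    {"gripper": 100, "translation": [6, -58, 0], "turn": 0},
    {"gripper": 100, "translation": [6, -58, 0], "turn": 0},
    {"gripper": 100, "translation": [6, -58, 0], "turn": 0},
    {"gripper": 100, "translation": [6, -58, 0], "turn": 0},
  ],
)

```text
clock: 1.6
ee_pos: [0.4348, -0.0459, 0.2481]
ee_rot: [-0.0, 0.699, 0.716, 0.0]
contact_force: [1.3, 0.1, -0.4]
opening: 0.0852
grasp_force: 0.0
```

servo_tool(
  plan=[
    {"gripper": 100, "translation": [4, -60, 0], "turn": 0},
    {"gripper": 100, "translation": [4, -60, -20], "turn": 0},
    {"gripper": 100, "translation": [0, 0, -50], "turn": 0},
    {"gripper": 100, "translation": [0, 0, -40], "turn": 0},
    {"gripper": 100, "translation": [0, 0, 0], "turn": 0},
    {"gripper": 100, "translation": [0, 0, 0], "turn": 0},
  ],
)

```text
clock: 2.35
ee_pos: [0.4439, -0.1636, 0.1398]
ee_rot: [0.001, 0.698, 0.716, 0.0]
contact_force: [0.9, 0.3, -0.2]
opening: 0.0855
grasp_force: 0.0
```

Run:
```python
from h import *
print(get_obs()['ee_pos'])
p,d=snapshot('side'); cv2.imwrite('pics/s1.png',cv2.resize(p[120:250,270:450,::-1],(720,520),interpolation=2))
```

```text
[ 0.44394485 -0.16363903  0.13976478]
```

View pics/s1.png

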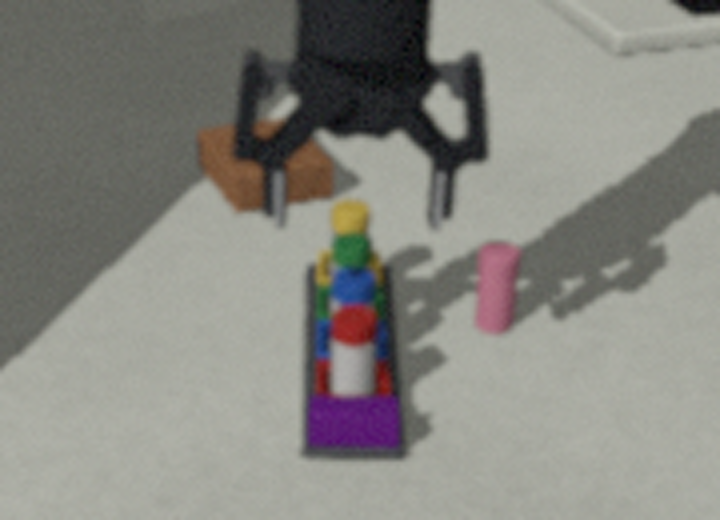

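The open fingers straddle the row, centred on the caps at (352, 320) in the crop, and the pink decoy is clear. Next: descend and grip.

servo_tool(
  plan=[
    {"gripper": 100, "translation": [-1, -3, -40], "turn": 0},
    {"gripper": 100, "translation": [0, 0, -30], "turn": 0},
    {"gripper": 100, "translation": [0, 0, -13], "turn": 0},
    {"gripper": 100, "translation": [0, 0, 0], "turn": 0},
    {"gripper": 0, "translation": [0, 0, 0], "turn": 0},
    {"gripper": 0, "translation": [0, 0, 0], "turn": 0},
    {"gripper": 0, "translation": [0, 0, 0], "turn": 0},
    {"gripper": 0, "translation": [0, 0, 0], "turn": 0},
    {"gripper": 0, "translation": [0, 0, 0], "turn": 0},
    {"gripper": 0, "translation": [0, 0, 0], "turn": 0},
  ],
  grip_force=30,
)

```text
clock: 3.65
ee_pos: [0.4427, -0.1667, 0.0562]
ee_rot: [0.001, 0.699, 0.716, 0.0]
contact_force: [-0.2, 0.9, 5.6]
opening: 0.0269
grasp_force: 29.4
```

servo_tool(
  plan=[
    {"gripper": 0, "translation": [0, 0, 15], "turn": 0},
    {"gripper": 0, "translation": [0, 0, 30], "turn": 0},
    {"gripper": 0, "translation": [0, 0, 45], "turn": 0},
    {"gripper": 0, "translation": [5, 40, 10], "turn": 0.065},
    {"gripper": 0, "translation": [6, 55, 0], "turn": 0.1},
    {"gripper": 0, "translation": [6, 55, 0], "turn": 0.1},
    {"gripper": 0, "translation": [6, 55, 0], "turn": 0},
    {"gripper": 0, "translation": [6, 55, 0], "turn": 0},
    {"gripper": 0, "translation": [5, 40, 0], "turn": 0},
    {"gripper": 0, "translation": [0, 23, 0], "turn": 0},
    {"gripper": 0, "translation": [0, 0, 0], "turn": 0},
    {"gripper": 0, "translation": [0, 0, 0], "turn": 0},
  ],
)

```text
clock: 5.15
ee_pos: [0.4758, 0.1561, 0.1556]
ee_rot: [0.0, 0.598, 0.802, -0.0]
contact_force: [0.0, -0.3, -0.3]
opening: 0.0269
grasp_force: 29.6
```

Run:
```python
from h import *
o=get_obs();print(o['ee_pos'],o['opening'])
a=snapshot('side')[0]; b=snapshot('top')[0]
x=cv2.resize(a[150:400,220:450],(552,600)); y=cv2.resize(b[160:290,100:250],(248,600//3+15))
im=np.zeros((600,800,3),np.uint8); im[:,:552]=x; im[:215,552:]=y
cv2.imwrite('pics/s2.png',im[:,:,::-1])
```

```text
[0.47581943 0.15612305 0.15558723] 0.026863121542700027
```

View pics/s2.png

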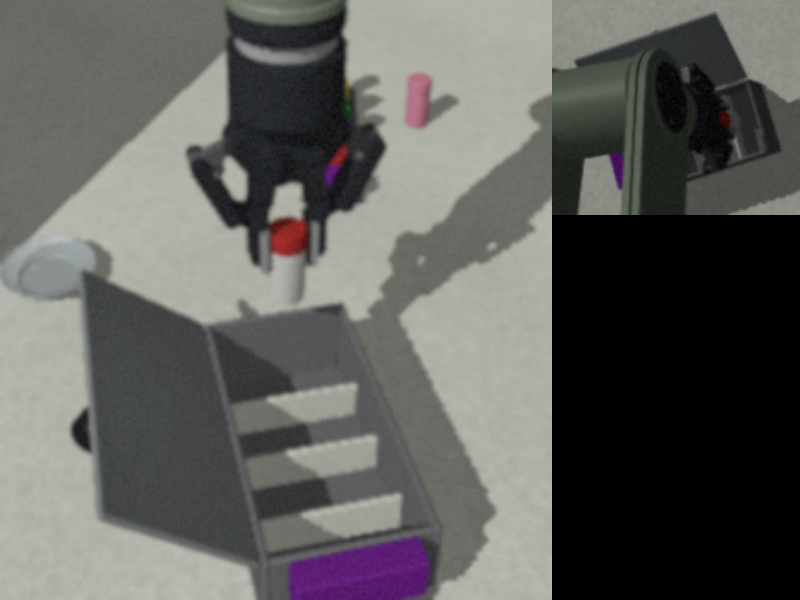

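Red is held upright over the end compartment farthest from purple. Now lowering it.

servo_tool(
  plan=[
    {"gripper": 0, "translation": [1, 1, -45], "turn": 0},
    {"gripper": 0, "translation": [0, 0, -30], "turn": 0},
    {"gripper": 0, "translation": [0, 0, -16], "turn": 0},
    {"gripper": 0, "translation": [0, 0, -10], "turn": 0},
    {"gripper": 0, "translation": [0, 0, -4], "turn": 0},
    {"gripper": 0, "translation": [0, 0, 0], "turn": 0},
  ],
)

```text
clock: 6.0
ee_pos: [0.4778, 0.1577, 0.0511]
ee_rot: [0.0, 0.598, 0.802, 0.0]
contact_force: [0.0, -0.7, -0.1]
opening: 0.0273
grasp_force: 29.7
```

servo_tool(
  plan=[
    {"gripper": 0, "translation": [0, 0, -1.5], "turn": 0},
    {"gripper": 0, "translation": [0, 0, 0], "turn": 0},
    {"gripper": 60, "translation": [0, 0, 0], "turn": 0},
    {"gripper": 60, "translation": [0, 0, 0], "turn": 0},
    {"gripper": 60, "translation": [0, 0, 0], "turn": 0},
    {"gripper": 60, "translation": [0, 0, 0], "turn": 0},
    {"gripper": 60, "translation": [0, 0, 20], "turn": 0},
    {"gripper": 60, "translation": [0, 0, 40], "turn": 0},
    {"gripper": 60, "translation": [0, 0, 40], "turn": 0},
    {"gripper": 60, "translation": [-5, -40, 0], "turn": -0.132},
    {"gripper": 60, "translation": [-5, -55, 0], "turn": -0.133},
    {"gripper": 60, "translation": [-5, -55, 0], "turn": 0},
  ],
)

```text
clock: 7.5
ee_pos: [0.462, 0.0065, 0.1494]
ee_rot: [0.0, 0.698, 0.716, 0.0]
contact_force: [1.1, -0.0, 0.8]
opening: 0.0515
grasp_force: 0.0
```

Run:
```python
from m import *
o=get_obs();print(o['ee_pos'],o['opening'])
p,d=snapshot('side'); print(caps(p,d,'side',.03,.09,box=(200,400,200,450)))
x=cv2.resize(p[200:400,220:450],(690,600)); cv2.imwrite('pics/s3.png',x[:,:,::-1])
p,d=snapshot('top'); print(caps(p,d,'top',.03,.09))
```

```text
[0.46196261 0.00646809 0.14939084] 0.05148992307887841
{'red': ([0.4772, 0.1635, 0.0667], (477.2, 160.7, 13.9), 158)}
{'yellow': ([0.4461, -0.316, 0.0722], (446.6, -316.4, 14.2), 117), 'green': ([0.4452, -0.2657, 0.0725], (445.3, -265.9, 13.8), 109), 'blue': ([0.4442, -0.2154, 0.0722], (444.3, -216.1, 13.9), 113)}
```

View pics/s3.png

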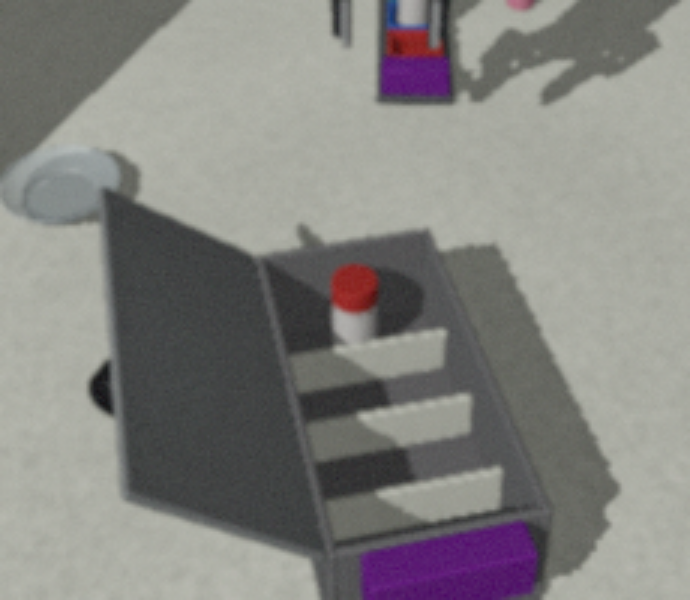

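Red stands upright in the end compartment with its cap at (355, 290) in the crop, and its measured position (477,160) matches the target. Next is blue.

servo_tool(
  plan=[
    {"gripper": 80, "translation": [-4, -58, 0], "turn": 0},
    {"gripper": 80, "translation": [-4, -58, 0], "turn": 0},
    {"gripper": 80, "translation": [-5, -58, 0], "turn": 0},
    {"gripper": 80, "translation": [-5, -46, 0], "turn": 0},
    {"gripper": 80, "translation": [0, 0, 0], "turn": 0},
    {"gripper": 80, "translation": [0, -1, -40], "turn": 0},
    {"gripper": 80, "translation": [0, 0, -35], "turn": 0},
    {"gripper": 80, "translation": [0, 0, 0], "turn": 0},
  ],
)

```text
clock: 8.6
ee_pos: [0.4417, -0.21, 0.0712]
ee_rot: [-0.004, 0.698, 0.716, -0.0]
contact_force: [0.3, 0.9, 0.0]
opening: 0.0688
grasp_force: 0.0
```

servo_tool(
  plan=[
    {"gripper": 80, "translation": [1, -2, 0], "turn": 0},
    {"gripper": 80, "translation": [0, 0, -14], "turn": 0},
    {"gripper": 80, "translation": [0, 0, 0], "turn": 0},
    {"gripper": 80, "translation": [0, 0, 0], "turn": 0},
  ],
)

```text
clock: 9.1
ee_pos: [0.4452, -0.2154, 0.0603]
ee_rot: [0.0, 0.699, 0.716, 0.0]
contact_force: [0.1, 0.2, -0.4]
opening: 0.0682
grasp_force: 0.0
```

servo_tool(
  plan=[
    {"gripper": 80, "translation": [-1, 0, -4], "turn": 0},
    {"gripper": 80, "translation": [0, 0, 0], "turn": 0},
    {"gripper": 0, "translation": [0, 0, 0], "turn": 0},
    {"gripper": 0, "translation": [0, 0, 0], "turn": 0},
    {"gripper": 0, "translation": [0, 0, 0], "turn": 0},
    {"gripper": 0, "translation": [0, 0, 0], "turn": 0},
    {"gripper": 0, "translation": [0, 0, 0], "turn": 0},
  ],
)

```text
clock: 9.98
ee_pos: [0.4442, -0.2154, 0.0562]
ee_rot: [0.0, 0.699, 0.716, 0.0]
contact_force: [0.2, -0.8, 1.3]
opening: 0.0269
grasp_force: 29.5
```

servo_tool(
  plan=[
    {"gripper": 0, "translation": [0, 0, 15], "turn": 0},
    {"gripper": 0, "translation": [0, 0, 30], "turn": 0},
    {"gripper": 0, "translation": [0, 0, 45], "turn": 0},
    {"gripper": 0, "translation": [2, 40, 10], "turn": 0.065},
    {"gripper": 0, "translation": [2, 57, 0], "turn": 0.1},
    {"gripper": 0, "translation": [2, 57, 0], "turn": 0.1},
    {"gripper": 0, "translation": [2, 57, 0], "turn": 0},
    {"gripper": 0, "translation": [2, 57, 0], "turn": 0},
    {"gripper": 0, "translation": [3, 57, 0], "turn": 0},
    {"gripper": 0, "translation": [3, 55, 0], "turn": 0},
    {"gripper": 0, "translation": [3, 40, 0], "turn": 0},
    {"gripper": 0, "translation": [0, 0, 0], "turn": 0},
  ],
)

```text
clock: 11.48
ee_pos: [0.4632, 0.2072, 0.157]
ee_rot: [0.0, 0.596, 0.803, 0.001]
contact_force: [0.1, -0.2, -0.3]
opening: 0.0271
grasp_force: 29.6
```

servo_tool(
  plan=[
    {"gripper": 0, "translation": [0, 0, 0], "turn": 0},
    {"gripper": 0, "translation": [0, 0, 0], "turn": 0},
  ],
)

```text
clock: 11.72
ee_pos: [0.4631, 0.2035, 0.1562]
ee_rot: [0.0, 0.599, 0.801, -0.0]
contact_force: [0.5, -0.1, -0.6]
opening: 0.0272
grasp_force: 29.6
```

servo_tool(
  plan=[
    {"gripper": 0, "translation": [0, 1, -45], "turn": 0},
    {"gripper": 0, "translation": [0, 0, -30], "turn": 0},
    {"gripper": 0, "translation": [0, 0, -16], "turn": 0},
    {"gripper": 0, "translation": [0, 0, -10], "turn": 0},
    {"gripper": 0, "translation": [0, 0, -5], "turn": 0},
    {"gripper": 0, "translation": [0, 0, 0], "turn": 0},
    {"gripper": 0, "translation": [0, 0, 0], "turn": 0},
  ],
)

```text
clock: 12.6
ee_pos: [0.4639, 0.2059, 0.0509]
ee_rot: [0.001, 0.598, 0.802, 0.001]
contact_force: [-0.1, 0.0, -0.2]
opening: 0.0266
grasp_force: 29.6
```

servo_tool(
  plan=[
    {"gripper": 0, "translation": [0, 0, -1.5], "turn": 0},
    {"gripper": 0, "translation": [0, 0, 0], "turn": 0},
    {"gripper": 60, "translation": [0, 0, 0], "turn": 0},
    {"gripper": 60, "translation": [0, 0, 0], "turn": 0},
    {"gripper": 60, "translation": [0, 0, 0], "turn": 0},
    {"gripper": 60, "translation": [0, 0, 0], "turn": 0},
    {"gripper": 60, "translation": [0, 0, 20], "turn": 0},
    {"gripper": 60, "translation": [0, 0, 40], "turn": 0},
    {"gripper": 60, "translation": [0, 0, 40], "turn": 0},
    {"gripper": 60, "translation": [-2, -40, 0], "turn": -0.132},
    {"gripper": 60, "translation": [-2, -57, 0], "turn": -0.133},
    {"gripper": 60, "translation": [-2, -57, 0], "turn": 0},
  ],
)

```text
clock: 14.1
ee_pos: [0.457, 0.0504, 0.1489]
ee_rot: [0.0, 0.698, 0.716, 0.0]
contact_force: [-0.0, -0.7, 0.2]
opening: 0.0513
grasp_force: 0.0
```

servo_tool(
  plan=[
    {"gripper": 80, "translation": [-3, -58, 0], "turn": 0},
    {"gripper": 80, "translation": [-3, -58, 0], "turn": 0},
    {"gripper": 80, "translation": [-2, -58, 0], "turn": 0},
    {"gripper": 80, "translation": [-2, -58, 0], "turn": 0},
    {"gripper": 80, "translation": [-2, -50, 0], "turn": 0},
    {"gripper": 80, "translation": [-2, -36, 0], "turn": 0},
    {"gripper": 80, "translation": [0, 0, 0], "turn": 0},
    {"gripper": 80, "translation": [0, 0, 0], "turn": 0},
    {"gripper": 80, "translation": [0, 0, 0], "turn": 0},
  ],
)

```text
clock: 15.22
ee_pos: [0.443, -0.265, 0.1483]
ee_rot: [-0.0, 0.698, 0.716, 0.0]
contact_force: [0.0, 0.0, -0.4]
opening: 0.0686
grasp_force: 0.0
```

Run:
```python
from m import *
p,d=snapshot('side'); print(caps(p,d,'side',.03,.09,box=(200,400,200,450)))
x=cv2.resize(p[200:400,220:450],(690,600)); cv2.imwrite('pics/s4.png',x[:,:,::-1])
p,d=snapshot('top'); print(caps(p,d,'top',.03,.09))
```

```text
{'red': ([0.4775, 0.1635, 0.0666], (477.4, 161.1, 13.9), 159), 'blue': ([0.4633, 0.2109, 0.0668], (464.1, 207.2, 14.7), 172)}
{'red': ([0.4772, 0.1577, 0.065], (476.1, 159.0, 13.5), 97), 'blue': ([0.4641, 0.2038, 0.0653], (463.4, 204.8, 14.0), 109)}
```

Both stand at 65 mm cap height on their targets. Green next.

servo_tool(
  plan=[
    {"gripper": 80, "translation": [2, -1, -40], "turn": 0},
    {"gripper": 80, "translation": [0, 0, -35], "turn": 0},
    {"gripper": 80, "translation": [0, 0, -17], "turn": 0},
    {"gripper": 80, "translation": [0, 0, 0], "turn": 0},
    {"gripper": 80, "translation": [0, 0, 0], "turn": 0},
  ],
)

```text
clock: 15.95
ee_pos: [0.4462, -0.268, 0.0579]
ee_rot: [0.001, 0.698, 0.716, 0.0]
contact_force: [1.2, -0.3, 0.9]
opening: 0.0684
grasp_force: 0.0
```

servo_tool(
  plan=[
    {"gripper": 0, "translation": [0, 0, 0], "turn": 0},
    {"gripper": 0, "translation": [0, 0, 0], "turn": 0},
    {"gripper": 0, "translation": [0, 0, 0], "turn": 0},
    {"gripper": 0, "translation": [0, 0, 0], "turn": 0},
    {"gripper": 0, "translation": [0, 0, 0], "turn": 0},
  ],
)

```text
clock: 16.58
ee_pos: [0.4457, -0.2679, 0.0575]
ee_rot: [0.001, 0.699, 0.716, 0.0]
contact_force: [-0.7, 0.5, 5.4]
opening: 0.0271
grasp_force: 29.5
```

servo_tool(
  plan=[
    {"gripper": 0, "translation": [0, 0, 15], "turn": 0},
    {"gripper": 0, "translation": [0, 0, 30], "turn": 0},
    {"gripper": 0, "translation": [0, 0, 45], "turn": 0},
    {"gripper": 0, "translation": [0, 40, 10], "turn": 0.065},
    {"gripper": 0, "translation": [0, 57, 0], "turn": 0.1},
    {"gripper": 0, "translation": [0, 58, 0], "turn": 0.1},
    {"gripper": 0, "translation": [0, 58, 0], "turn": 0},
    {"gripper": 0, "translation": [0, 58, 0], "turn": 0},
    {"gripper": 0, "translation": [1, 58, 0], "turn": 0},
    {"gripper": 0, "translation": [1, 58, 0], "turn": 0},
    {"gripper": 0, "translation": [1, 58, 0], "turn": 0},
    {"gripper": 0, "translation": [0, 40, 0], "turn": 0},
  ],
)

```text
clock: 18.08
ee_pos: [0.4476, 0.2201, 0.1571]
ee_rot: [0.0, 0.597, 0.802, 0.0]
contact_force: [-0.1, 0.4, 0.1]
opening: 0.027
grasp_force: 29.6
```

servo_tool(
  plan=[
    {"gripper": 0, "translation": [0, 34, 0], "turn": 0},
    {"gripper": 0, "translation": [0, 0, 0], "turn": 0},
    {"gripper": 0, "translation": [0, 0, 0], "turn": 0},
    {"gripper": 0, "translation": [0, 0, 0], "turn": 0},
  ],
)

```text
clock: 18.58
ee_pos: [0.4481, 0.2506, 0.1565]
ee_rot: [-0.0, 0.598, 0.801, -0.0]
contact_force: [0.3, 0.0, 0.3]
opening: 0.0269
grasp_force: 29.7
```

servo_tool(
  plan=[
    {"gripper": 0, "translation": [1, 0, -45], "turn": 0},
    {"gripper": 0, "translation": [0, 0, -30], "turn": 0},
    {"gripper": 0, "translation": [0, 0, -16], "turn": 0},
    {"gripper": 0, "translation": [0, 0, -10], "turn": 0},
    {"gripper": 0, "translation": [0, 0, -4], "turn": 0},
    {"gripper": 0, "translation": [0, 0, 0], "turn": 0},
    {"gripper": 0, "translation": [0, 0, 0], "turn": 0},
  ],
)

```text
clock: 19.45
ee_pos: [0.4499, 0.252, 0.0525]
ee_rot: [0.001, 0.598, 0.802, 0.001]
contact_force: [-0.3, -0.5, 0.2]
opening: 0.0269
grasp_force: 29.7
```

servo_tool(
  plan=[
    {"gripper": 0, "translation": [0, 0, -1.5], "turn": 0},
    {"gripper": 0, "translation": [0, 0, 0], "turn": 0},
    {"gripper": 60, "translation": [0, 0, 0], "turn": 0},
    {"gripper": 60, "translation": [0, 0, 0], "turn": 0},
    {"gripper": 60, "translation": [0, 0, 0], "turn": 0},
    {"gripper": 60, "translation": [0, 0, 0], "turn": 0},
    {"gripper": 60, "translation": [0, 0, 20], "turn": 0},
    {"gripper": 60, "translation": [0, 0, 40], "turn": 0},
    {"gripper": 60, "translation": [0, 0, 40], "turn": 0},
    {"gripper": 60, "translation": [0, -40, 0], "turn": -0.132},
    {"gripper": 60, "translation": [0, -57, 0], "turn": -0.133},
    {"gripper": 60, "translation": [0, -57, 0], "turn": 0},
  ],
)

```text
clock: 20.95
ee_pos: [0.4491, 0.0964, 0.1504]
ee_rot: [0.0, 0.698, 0.716, 0.0]
contact_force: [0.5, -0.2, 0.6]
opening: 0.0511
grasp_force: 0.0
```

servo_tool(
  plan=[
    {"gripper": 80, "translation": [-1, -58, 0], "turn": 0},
    {"gripper": 80, "translation": [-1, -58, 0], "turn": 0},
    {"gripper": 80, "translation": [-1, -58, 0], "turn": 0},
    {"gripper": 80, "translation": [0, -58, 0], "turn": 0},
    {"gripper": 80, "translation": [0, -58, 0], "turn": 0},
    {"gripper": 80, "translation": [0, -50, 0], "turn": 0},
    {"gripper": 80, "translation": [0, -45, 0], "turn": 0},
    {"gripper": 80, "translation": [0, -29, 0], "turn": 0},
    {"gripper": 80, "translation": [0, 0, 0], "turn": 0},
    {"gripper": 80, "translation": [0, 0, 0], "turn": 0},
    {"gripper": 80, "translation": [0, 0, 0], "turn": 0},
  ],
)

```text
clock: 22.32
ee_pos: [0.4461, -0.3149, 0.1499]
ee_rot: [-0.0, 0.698, 0.716, 0.0]
contact_force: [0.2, 0.3, 0.5]
opening: 0.0685
grasp_force: 0.0
```

Run:
```python
from m import *
p,d=snapshot('top'); print(caps(p,d,'top',.03,.09))
print(get_obs()['ee_pos'])
```

```text
{'red': ([0.4772, 0.1573, 0.0649], (476.6, 159.0, 13.7), 100), 'green': ([0.4488, 0.253, 0.0652], (449.0, 253.3, 12.3), 86), 'blue': ([0.4641, 0.2036, 0.065], (463.4, 204.8, 13.8), 109)}
[ 0.44613531 -0.31501112  0.14991352]
```

Green is in place. Yellow next, at (446.5, −316.2).

servo_tool(
  plan=[
    {"gripper": 80, "translation": [0, 0, -40], "turn": 0},
    {"gripper": 80, "translation": [0, 0, -35], "turn": 0},
    {"gripper": 80, "translation": [0, 0, -18], "turn": 0},
    {"gripper": 80, "translation": [0, 0, 0], "turn": 0},
    {"gripper": 80, "translation": [0, 0, 0], "turn": 0},
    {"gripper": 0, "translation": [0, 0, 0], "turn": 0},
    {"gripper": 0, "translation": [0, 0, 0], "turn": 0},
    {"gripper": 0, "translation": [0, 0, 0], "turn": 0},
    {"gripper": 0, "translation": [0, 0, 0], "turn": 0},
    {"gripper": 0, "translation": [0, 0, 0], "turn": 0},
  ],
)

```text
clock: 23.62
ee_pos: [0.4467, -0.3169, 0.058]
ee_rot: [0.001, 0.699, 0.716, -0.0]
contact_force: [-0.4, 0.6, 6.0]
opening: 0.0272
grasp_force: 29.5
```

servo_tool(
  plan=[
    {"gripper": 0, "translation": [0, 0, 15], "turn": 0},
    {"gripper": 0, "translation": [0, 0, 30], "turn": 0},
    {"gripper": 0, "translation": [0, 0, 45], "turn": 0},
    {"gripper": 0, "translation": [0, 40, 10], "turn": 0.065},
    {"gripper": 0, "translation": [-1, 58, 0], "turn": 0.1},
    {"gripper": 0, "translation": [-1, 58, 0], "turn": 0.1},
    {"gripper": 0, "translation": [-1, 58, 0], "turn": 0},
    {"gripper": 0, "translation": [-1, 58, 0], "turn": 0},
    {"gripper": 0, "translation": [-1, 58, 0], "turn": 0},
    {"gripper": 0, "translation": [-1, 58, 0], "turn": 0},
    {"gripper": 0, "translation": [-1, 58, 0], "turn": 0},
    {"gripper": 0, "translation": [-1, 58, 0], "turn": 0},
  ],
)

```text
clock: 25.12
ee_pos: [0.4377, 0.1895, 0.1576]
ee_rot: [0.0, 0.598, 0.802, 0.0]
contact_force: [0.5, 1.0, -0.9]
opening: 0.0267
grasp_force: 29.6
```

servo_tool(
  plan=[
    {"gripper": 0, "translation": [-2, 50, 0], "turn": 0},
    {"gripper": 0, "translation": [-2, 40, 0], "turn": 0},
    {"gripper": 0, "translation": [0, 24, 0], "turn": 0},
    {"gripper": 0, "translation": [0, 0, 0], "turn": 0},
    {"gripper": 0, "translation": [0, 0, 0], "turn": 0},
    {"gripper": 0, "translation": [0, 0, 0], "turn": 0},
  ],
)

```text
clock: 25.88
ee_pos: [0.4341, 0.3006, 0.157]
ee_rot: [-0.0, 0.598, 0.801, -0.0]
contact_force: [-1.0, -0.4, -1.4]
opening: 0.0272
grasp_force: 29.6
```

servo_tool(
  plan=[
    {"gripper": 0, "translation": [0, 0, -45], "turn": 0},
    {"gripper": 0, "translation": [0, 0, -30], "turn": 0},
    {"gripper": 0, "translation": [0, 0, -16], "turn": 0},
    {"gripper": 0, "translation": [0, 0, -10], "turn": 0},
    {"gripper": 0, "translation": [0, 0, -4], "turn": 0},
    {"gripper": 0, "translation": [0, 0, 0], "turn": 0},
    {"gripper": 0, "translation": [0, 0, 0], "turn": 0},
  ],
)

```text
clock: 26.75
ee_pos: [0.4348, 0.3021, 0.053]
ee_rot: [0.0, 0.598, 0.802, 0.001]
contact_force: [-0.1, 0.6, 0.1]
opening: 0.0269
grasp_force: 29.7
```

servo_tool(
  plan=[
    {"gripper": 0, "translation": [0, 0, -1.5], "turn": 0},
    {"gripper": 0, "translation": [0, 0, 0], "turn": 0},
    {"gripper": 60, "translation": [0, 0, 0], "turn": 0},
    {"gripper": 60, "translation": [0, 0, 0], "turn": 0},
    {"gripper": 60, "translation": [0, 0, 0], "turn": 0},
    {"gripper": 60, "translation": [0, 0, 0], "turn": 0},
    {"gripper": 60, "translation": [0, 0, 20], "turn": 0},
    {"gripper": 60, "translation": [0, 0, 40], "turn": 0},
    {"gripper": 60, "translation": [0, 0, 50], "turn": 0},
    {"gripper": 60, "translation": [0, -40, 50], "turn": 0},
    {"gripper": 0, "translation": [0, -57, 10], "turn": -0.17},
    {"gripper": 0, "translation": [0, -57, 0], "turn": -0.17},
  ],
)

```text
clock: 28.25
ee_pos: [0.4351, 0.1475, 0.2214]
ee_rot: [0.001, 0.726, 0.687, 0.002]
contact_force: [0.8, 0.2, -0.3]
opening: 0.015
grasp_force: 0.0
```

servo_tool(
  plan=[
    {"gripper": 0, "translation": [0, -57, 0], "turn": -0.175},
    {"gripper": 0, "translation": [0, -57, 0], "turn": -0.176},
    {"gripper": 0, "translation": [0, -30, 0], "turn": -0.176},
    {"gripper": 0, "translation": [0, 0, 0], "turn": -0.176},
    {"gripper": 0, "translation": [0, 0, 0], "turn": -0.176},
    {"gripper": 0, "translation": [0, 0, 0], "turn": -0.176},
    {"gripper": 0, "translation": [0, 0, 0], "turn": -0.176},
    {"gripper": 0, "translation": [0, 0, 0], "turn": 0},
  ],
)

```text
clock: 29.25
ee_pos: [0.434, 0.0046, 0.2193]
ee_rot: [-0.0, 0.989, 0.145, -0.0]
contact_force: [-0.2, 1.1, 0.1]
opening: 0.0001
grasp_force: 0.0
```

Run:
```python
from m import *
p,d=snapshot('side'); print(caps(p,d,'side',.03,.09,box=(200,400,200,450)))
x=cv2.resize(p[100:400,150:500],(700,600)); cv2.imwrite('pics/s5.png',x[:,:,::-1])
p,d=snapshot('top'); print(caps(p,d,'top',.03,.09))
print(get_obs()['ee_pos'],get_obs()['q'])
```

```text
{'red': ([0.4772, 0.1635, 0.0667], (476.8, 160.8, 14.2), 162), 'yellow': ([0.4339, 0.307, 0.0658], (433.5, 304.6, 14.5), 265), 'green': ([0.4479, 0.2589, 0.0655], (448.5, 256.0, 13.9), 205), 'blue': ([0.4634, 0.2107, 0.0668], (462.9, 208.2, 13.8), 173)}
{'yellow': ([0.4354, 0.302, 0.0649], (435.2, 302.8, 14.3), 117)}
[0.43402067 0.00465109 0.21935109] [-1.89217549e-01 -7.43991069e-02  1.90239646e+00  1.11747286e-05
  1.31362769e+00  1.09005706e+00]
```

View pics/s5.png

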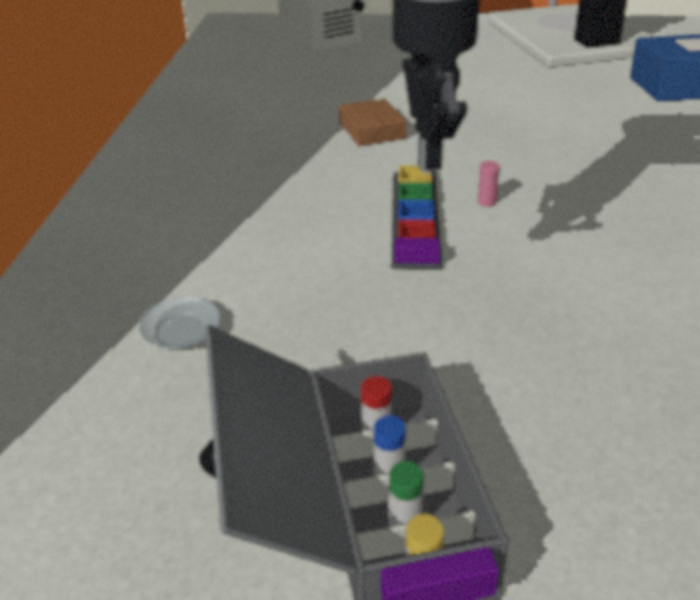

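All four caps stand at about 65 mm, and every compartment is filled in the right order, with the lid open. Now I'll swing around behind the lid, with the shut gripper clear of the knob.

servo_tool(
  plan=[
    {"gripper": 0, "translation": [41, 42, 0], "turn": 0},
    {"gripper": 0, "translation": [41, 42, 0], "turn": 0},
    {"gripper": 0, "translation": [41, 42, 0], "turn": 0},
    {"gripper": 0, "translation": [41, 42, 0], "turn": 0},
    {"gripper": 0, "translation": [41, 42, 0], "turn": 0},
    {"gripper": 0, "translation": [0, 0, 0], "turn": 0},
    {"gripper": 0, "translation": [0, 0, 0], "turn": 0},
    {"gripper": 0, "translation": [0, 0, -30], "turn": 0},
    {"gripper": 0, "translation": [0, 0, -30], "turn": 0},
    {"gripper": 0, "translation": [0, 0, -20], "turn": 0},
    {"gripper": 0, "translation": [0, 0, 0], "turn": 0},
    {"gripper": 0, "translation": [0, 0, 0], "turn": 0},
  ],
)

```text
clock: 30.85
ee_pos: [0.6399, 0.2144, 0.1409]
ee_rot: [-0.0, 0.99, 0.144, 0.001]
contact_force: [0.1, -0.0, 0.5]
opening: -0.0002
grasp_force: 0.0
```

Run:
```python
from m import *
p,d=snapshot('side'); print(caps(p,d,'side',.03,.09,box=(200,400,200,450)))
x=cv2.resize(p[100:400,150:500],(700,600)); cv2.imwrite('pics/s6.png',x[:,:,::-1])
```

```text
{'red': ([0.477, 0.1636, 0.0667], (477.4, 160.8, 13.7), 161), 'yellow': ([0.4339, 0.307, 0.0657], (433.3, 304.1, 14.2), 263), 'green': ([0.4479, 0.2588, 0.0655], (448.4, 256.1, 14.3), 206), 'blue': ([0.4633, 0.2113, 0.0667], (463.8, 207.6, 13.6), 173)}
```

View pics/s6.png

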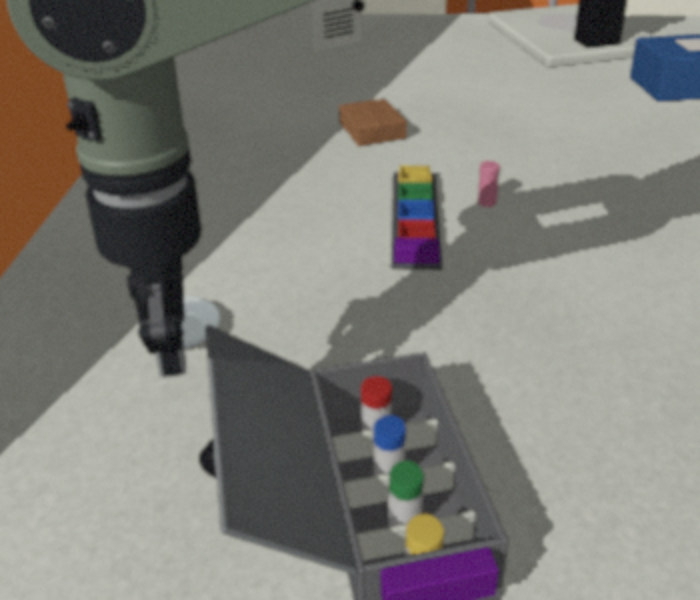

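The fingertip at (172, 370) in the crop is just beyond the lid's free edge and above the dish. Pushing the lid up.

servo_tool(
  plan=[
    {"gripper": 0, "translation": [-11.5, -3.4, 0], "turn": 0},
    {"gripper": 0, "translation": [-11.5, -3.4, 0], "turn": 0},
    {"gripper": 0, "translation": [-11.5, -3.4, 0], "turn": 0},
    {"gripper": 0, "translation": [-11.5, -3.4, 0], "turn": 0},
    {"gripper": 0, "translation": [0, 0, 0], "turn": 0},
  ],
)

```text
clock: 31.52
ee_pos: [0.5949, 0.2014, 0.1426]
ee_rot: [-0.0, 0.99, 0.144, 0.004]
contact_force: [3.5, 1.4, 6.9]
opening: -0.0003
grasp_force: 0.4
```

servo_tool(
  plan=[
    {"gripper": 0, "translation": [-11.5, -3.4, 0], "turn": 0},
    {"gripper": 0, "translation": [-11.5, -3.4, 0], "turn": 0},
    {"gripper": 0, "translation": [-11.5, -3.4, 0], "turn": 0},
    {"gripper": 0, "translation": [-11.5, -3.4, 0], "turn": 0},
    {"gripper": 0, "translation": [0, 0, 0], "turn": 0},
  ],
)

```text
clock: 32.15
ee_pos: [0.5613, 0.1911, 0.1561]
ee_rot: [-0.002, 0.989, 0.144, 0.019]
contact_force: [7.1, 5.3, 40.6]
opening: 0.0004
grasp_force: 5.0
```

Run:
```python
from m import *
p,d=snapshot('side')
x=cv2.resize(p[100:400,150:500],(700,600)); cv2.imwrite('pics/s7.png',x[:,:,::-1])
```

```text
(no output)
```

View pics/s7.png

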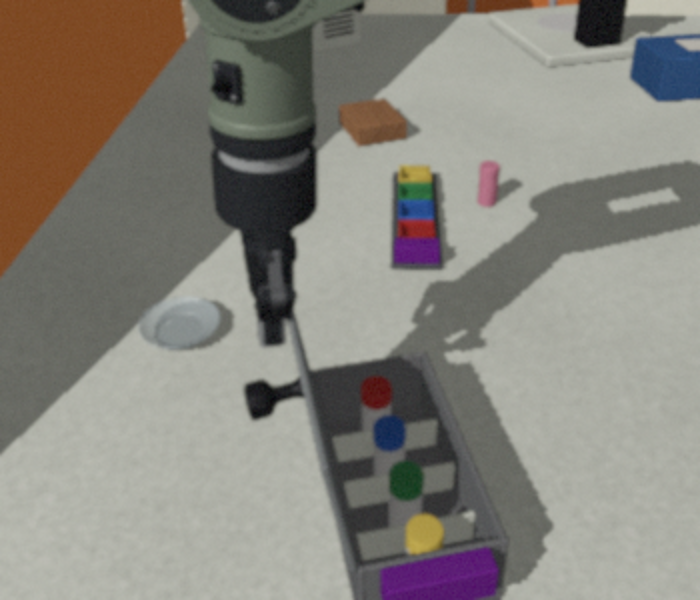

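The lid is nearly vertical, with its edge at (292, 320) wedged under the knuckles, giving 40 N of upward force. I'll raise the tool to relieve it.

servo_tool(
  plan=[
    {"gripper": 0, "translation": [0, 0, 20], "turn": 0},
    {"gripper": 0, "translation": [0, 0, 15], "turn": 0},
    {"gripper": 0, "translation": [0, 0, 0], "turn": 0},
    {"gripper": 0, "translation": [0, 0, 0], "turn": 0},
  ],
)

```text
clock: 32.7
ee_pos: [0.5461, 0.1872, 0.1729]
ee_rot: [0.0, 0.99, 0.144, -0.001]
contact_force: [1.5, 0.1, 0.9]
opening: 0.0
grasp_force: 0.5
```

servo_tool(
  plan=[
    {"gripper": 0, "translation": [-9.6, -2.8, 0], "turn": 0},
    {"gripper": 0, "translation": [-9.6, -2.8, 0], "turn": 0},
    {"gripper": 0, "translation": [-9.6, -2.8, 0], "turn": 0},
    {"gripper": 0, "translation": [-9.6, -2.8, 0], "turn": 0},
    {"gripper": 0, "translation": [-9.6, -2.8, 0], "turn": 0},
    {"gripper": 0, "translation": [0, 0, 0], "turn": 0},
  ],
)

```text
clock: 33.45
ee_pos: [0.498, 0.1732, 0.1743]
ee_rot: [0.0, 0.99, 0.144, -0.001]
contact_force: [-0.5, 0.3, -0.3]
opening: 0.0003
grasp_force: 0.0
```

servo_tool(
  plan=[
    {"gripper": 0, "translation": [-9.1, -2.7, -8], "turn": 0},
    {"gripper": 0, "translation": [-9.1, -2.7, -8], "turn": 0},
    {"gripper": 0, "translation": [-6.7, -2, -9.5], "turn": 0},
    {"gripper": 0, "translation": [-6.7, -2, -9.5], "turn": 0},
    {"gripper": 0, "translation": [-4.8, -1.4, -10.5], "turn": 0},
    {"gripper": 0, "translation": [-4.8, -1.4, -10.5], "turn": 0},
    {"gripper": 0, "translation": [0, 0, 0], "turn": 0},
  ],
)

```text
clock: 34.33
ee_pos: [0.4565, 0.161, 0.1169]
ee_rot: [0.0, 0.99, 0.144, -0.002]
contact_force: [0.7, 0.5, -0.1]
opening: 0.0002
grasp_force: 0.0
```

Run:
```python
from m import *
p,d=snapshot('side')
x=cv2.resize(p[100:400,150:500],(700,600)); cv2.imwrite('pics/s8.png',x[:,:,::-1])
```

```text
(no output)
```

View pics/s8.png

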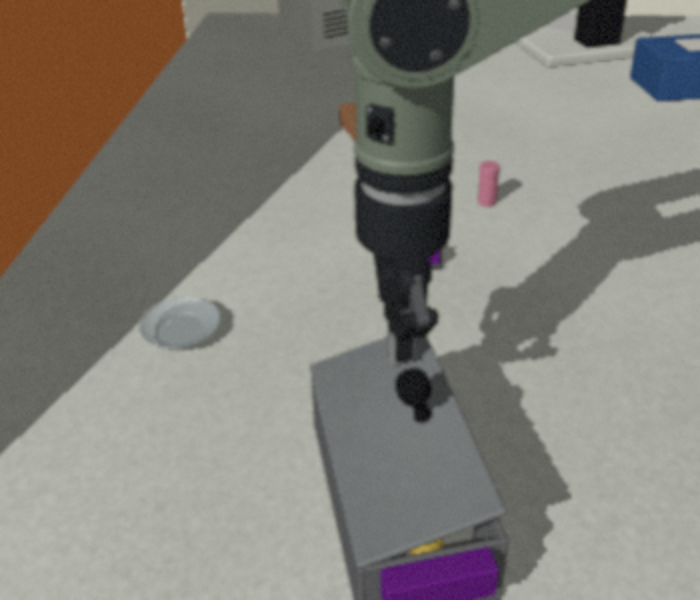

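The lid is down to roughly 15°, with the finger on its bare face beside the knob. Pressing it shut.

servo_tool(
  plan=[
    {"gripper": 0, "translation": [-1, 0, -8], "turn": 0},
    {"gripper": 0, "translation": [0, 0, -7], "turn": 0},
    {"gripper": 0, "translation": [0, 0, -5], "turn": 0},
    {"gripper": 0, "translation": [0, 0, -3], "turn": 0},
    {"gripper": 0, "translation": [0, 0, 0], "turn": 0},
    {"gripper": 0, "translation": [0, 0, 0], "turn": 0},
  ],
)

```text
clock: 35.12
ee_pos: [0.4571, 0.1613, 0.0955]
ee_rot: [-0.0, 0.99, 0.144, 0.0]
contact_force: [0.3, 0.6, 0.2]
opening: -0.0002
grasp_force: 0.0
```

servo_tool(
  plan=[
    {"gripper": 0, "translation": [0, 0, -2], "turn": 0},
    {"gripper": 0, "translation": [0, 0, -1], "turn": 0},
    {"gripper": 0, "translation": [0, 0, 0], "turn": 0},
    {"gripper": 0, "translation": [0, 0, 0], "turn": 0},
  ],
)

```text
clock: 35.62
ee_pos: [0.4573, 0.1613, 0.0934]
ee_rot: [0.0, 0.99, 0.144, 0.0]
contact_force: [-2.2, -1.0, 6.7]
opening: 0.0
grasp_force: 3.4
```

servo_tool(
  plan=[
    {"gripper": 0, "translation": [0, 0, -1.5], "turn": 0},
    {"gripper": 0, "translation": [0, 0, 0], "turn": 0},
    {"gripper": 0, "translation": [0, 0, 0], "turn": 0},
  ],
)

```text
clock: 36.0
ee_pos: [0.4574, 0.1613, 0.0933]
ee_rot: [0.0, 0.99, 0.144, 0.0]
contact_force: [-5.9, -1.2, 16.0]
opening: 0.0
grasp_force: 8.1
```

servo_tool(
  plan=[
    {"gripper": 0, "translation": [0, 0, 15], "turn": 0},
    {"gripper": 0, "translation": [0, 0, 40], "turn": 0},
    {"gripper": 0, "translation": [0, -30, 50], "turn": 0},
    {"gripper": 0, "translation": [0, -55, 20], "turn": 0},
    {"gripper": 0, "translation": [0, -55, 0], "turn": 0},
    {"gripper": 0, "translation": [0, -55, 0], "turn": 0},
    {"gripper": 0, "translation": [0, 0, 0], "turn": 0},
    {"gripper": 0, "translation": [0, 0, 0], "turn": 0},
  ],
)

```text
clock: 37.0
ee_pos: [0.4568, -0.0336, 0.2159]
ee_rot: [-0.0, 0.99, 0.143, 0.0]
contact_force: [-0.2, 0.2, -0.3]
opening: -0.0
grasp_force: 0.0
```

Run:
```python
from m import *
p,d=snapshot('side'); cv2.imwrite('pics/s9.png',cv2.resize(p[200:400,220:450],(690,600))[:,:,::-1])
p,d=snapshot('top')
for n in('top','side'):
    p,d=snapshot(n);C=cloud(n,d)
    a=(C-[.456,.2287,0])@np.array([[.959,-.284,0],[.284,.959,0],[0,0,1]]); 
    for lo,hi in((-50,-35),(-10,10),(35,50)):
        m=(d>0)&(a[...,0]*1e3>lo)&(a[...,0]*1e3<hi)&(abs(abs(a[...,1])-.06)<.03)&(a[...,2]<.15); print(n,lo,m.sum(),np.median(a[m][:,2]).round(4))
```

```text
top -50 163 0.0769
top -10 222 0.0771
top 35 247 0.0769
side -50 446 0.0777
side -10 725 0.0778
side 35 567 0.0778
```

View pics/s9.png

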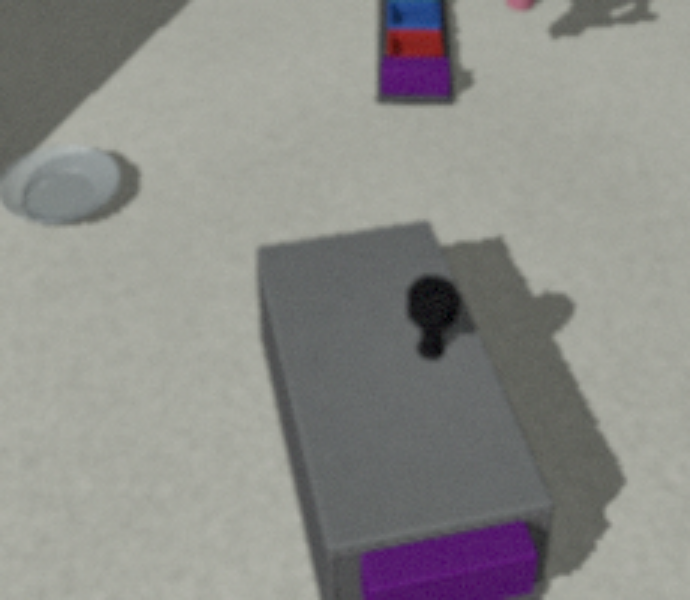

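The lid lies flat on the rim, reading about 77 mm at both edges, the dish has not moved, and the arm is clear. Handing in.

```bash
python3 -c "
from bench import order
print(order.sign_off())"
```

```text
the job is handed in; nothing more can be done
None
```

I put all four vials upright in the case in reverse order (yellow, green, blue, red from its purple block), closed the lid flat on the rim, and handed the job in; the verdict was not shown.

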